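Set the lanes of a reagent tray with a spacer block

TASK

The three sliding dividers of the reagent tray stand too close together; make the first three lanes each exactly one spacer block wide. Take the spacer block and, starting at the tall end wall and working outward, push it gently all the way down into each lane with its flat face against the end wall (then against the divider you have just set), so that its sloped side wedges the next divider out, then press the flat face lightly home (a few newtons) and hold it there a moment before you draw it straight up and step to the next lane. Move the dividers with the block only, never force it or shift a divider already set, leave the bottles and everything else alone, and finally stand the block back upright on the bench clear of the tray.

Things in the scene. Friction and masses are not known exactly. Their poses are not given: they have to be found in the camera images.
- tray: Grey tray fixed to the bench, 134 mm (x) by 212 mm (y). Origin: on the bench, in the plane of the end wall's inner face, mid-length of that wall. +y runs from the end wall along the row of lanes, +x along the dividers. Tray floor 6 mm above the origin. Steel side rails 16 mm high at x = -64 and +64 mm, along y; a 30 mm high lip ends it at y = 198 mm. Lanes are centred on x = 0.
- end_wall: Tall fixed wall at the start of the row, part of the tray: 122 mm along x, 8 mm thick (y from -8 to 0), top 66 mm above the bench. Same origin and axes as the tray.
- div1 (a joint): First white divider: plate 112 mm along tray x, 8 mm thick, top 66 mm above the bench. It slides stiffly along tray y (about 6 N moves it) and stays where left. Value: distance, m, from the end wall's inner face to its near face (toward that wall); the far face is at value + 0.008. Each divider starts 4 to 8.5 mm short of its place: the next lane to set is then 27.5 to 32 mm wide.
- div2 (a joint): Second divider, like the first. Value: distance from the end wall's inner face to this divider's near face, m. The second lane is div2 - div1 - 0.008 wide.
- div3 (a joint): Third divider, like the first. Value: distance from the end wall's inner face to this divider's near face, m. The third lane is div3 - div2 - 0.008 wide.
- div1_near (a point): Middle of the top edge of the first divider's near face, 66 mm above the bench. Axes as the tray's.
- div2_near (a point): The same point on the second divider.
- div3_near (a point): The same point on the third divider.
- spacer: Loose 0.5 kg spacer standing on its nose. Black handle cap 92 (x) by 40 (y) mm, z 80 to 114; origin: under the cap centre, at underside height. Below it the aluminium block, 44 (x) by 36 (y): -y side flat, +y side upright above z 34, below sloping in to a 16 mm nose along the flat side. Flat face at y = -18 mm, give or take 4: clamped off centre, unmeasured. Turn its +y to the tray's +y.
- bottle1: Small amber bottle, 30 mm diameter, 70 mm high, standing loose on the tray floor beyond the third divider, at about y = 172 mm in the tray. Origin: centre of its underside. To be left alone.
- bottle2: A second such bottle beside it. To be left alone.
- mouse: Black computer mouse, 62 mm round, 32 mm high, loose on the bench. Origin: centre of its underside.
- slide_box: Blue slide box, 80 by 100 by 26 mm, loose on the bench. Origin: centre of its underside.
- jar: Glass jar with a lid, 60 mm diameter, 85 mm high, loose. Origin: centre of its underside.
- beaker: Open glass beaker, 68 mm diameter, 90 mm high, loose. Origin: centre of its underside.
- dish: Shallow clear dish, 90 mm diameter, 15 mm high, loose. Origin: centre of its underside.
There are look-alikes about, which are no part of the job. Of the things that look like the spacer, the larger one is meant.

How it is judged:
By the outcome, as a careful person would: the job done as asked, in the order asked, and still so for the second after the job is handed in, with the robot touching nothing.
It also fails if it takes over 72 s, if anything falls off the work surface, if the arm or the gripper's body presses on something with over 40 N, if the wrist force passes 120 N, or if a joint passes its speed limit or range.

ROBOT

A 6-joint arm with a two-finger parallel gripper is mounted at the origin on the work surface. World frame = base frame: x ahead of the robot, y to its left, z up, the work surface at z = 0. Lengths are in m, angles in degrees, forces in N, time in s.
With the tool pointing down it reaches from about 0.3 to 0.75 m from the base axis. Payload 8.5 kg.
Tool frame: the origin (TCP) lies at the very end of the fingers, on their centre line; the grasp point (between the pads) lies 19 mm behind it (env.hold_point_z is the distance from the TCP to the grasp point, in m); z points along the fingers, y is the line along which they close (so a half turn about z gives the same grasp; the last joint's range is limited). The gripper opens to 85 mm and grips with 20 to 120 N. Pads are 22 mm wide; open, the fingers measure 114 mm over their backs; the gripper's body (76 mm by 85 mm) begins 54 mm behind the grasp point. The pads swing forward as they close: fully open they stand 13 mm farther back than shut.
Start: joints at [60.544, 21.807, 74.336, -0, 83.858, -12.336], TCP at [0.162, 0.526, 0.231] pointing down, gripper open.
Joint ranges: [-178.18, 178.18], [-50.72, 133.34], [12.68, 142.11], [-81.47, 261.47], [9.98, 163.14], [-165.26, 165.26]. Speed limits (degrees/s): [136.94, 136.94, 180, 180, 180, 180].

INTERFACE

Orientations are given as a 3x3 rotation matrix whose columns are the frame's x, y, z axes.
In Python, from rig import env, optics gives the robot as it stands.
- The arm moves only by the shell command python3 -m jog 'ROWS' [OPENING] [FORCE]. ROWS is JSON, a list of rows, each an object with "linear": the shift along the tool's x, y, z in units of 40 mm (1.0 is 40 mm), a list of three; "roll": the turn about the tool's z in units of 5 degrees (1.0 is 5 degrees). A call has 1 to 12 rows; each row shifts and turns the commanded pose from where the row before left it, along the tool's axes as they then stand; what a row does not reach is not made up. A row lasts 1/12 s, in which the tool goes at most 41.7 mm and 7.16 degrees, less where a joint would pass 70% of its speed; a pose out of reach is approached as far as the arm can. A call is refused whole if a number of a shift passes 1 or a number of a turn 1, either way. A call with a gripper value outside its range is refused whole. OPENING is the opening, from -1 (shut) to 1 (fully open), set as the call begins (- or left out, the last holds). The fingers move at their own pace and stop on an object; FORCE is the grip in N (left out, the last holds). Time passes only in rows, so rows that do not move let the fingers close. It gives the time, the measured TCP pose, the force, the opening and the grip force at its end, in the units of the state.
- env.observe(): the state, without advancing time (a new reading comes with each control period).
- optics.get_image(name): name is "scene" or "top" or "wrist"; returns the picture (480x640x3 uint8, red, green, blue); there is no depth.
- optics.calibration(name): a dict with "fov_y" (degrees; the focal length in pixels is half the picture's height over the tangent of half this angle, whatever the lens; pixels are square), "cx", "cy" (the principal point, pixels), "D" ([k1, k2, p1, p2, k3] as OpenCV has them; the pictures are not rectified), "T" (4x4, takes a point from camera to world coordinates). Camera axes: x right, y down, z forward; pixel columns grow to the right and rows downward; lengths in m; the calibration is good to about 2 mm. A picture is of the moment at which its call begins: read the wrist's pose just before it. calibration takes no time and is no camera call; for the wrist camera it gives the pose at the moment of the call.
- env.close_job(): hands the job in; it is judged then, once.
The state is a dict: "time_s": time; "q": joint angles; "qvel": joint speeds; "joint_efforts": joint torques, N m; "position": TCP position; "tool_rot": TCP orientation; "ft_force": force on the tool from outside, world axes, zero at the start; "wrist_torque": the same for the moment, N m; "grip_width": finger opening in m; "gripper_force": force on a finger pad.
Only numpy, scipy, OpenCV 4.12 (cv2) and the standard library are available. Lean on these libraries where they do the work, as an engineer would, in place of code of your own. Each camera call takes 0.05 s, during which the arm holds its last target. There are 200 camera calls.

## Working session

There is one attempt and no reset: what is moved stays moved. The work goes in short steps, Python scripts to look and compute and a shell command to move; the robot and the scene stay as the last step left them, time stands still between calls to the robot, and variables do not carry over. Pictures are saved under pics/ and viewed, at most 10 in all, crops included, and the job is handed in when it is done.

```bash
ls; mkdir -p pics; python3 - <<'E'
from rig import env, optics
import cv2,numpy as np
for n in ["scene","top"]:
    im=optics.get_image(n); cv2.imwrite(f"pics/{n}0.png",im[:,:,::-1])
    c=optics.calibration(n); print(n,c["fov_y"],c["cx"],c["cy"],c["D"],np.round(c["T"],4).tolist())
s=env.observe(); print(s)
E
```

```text
pics
scene 43.46541252840761 309.8399787343248 236.92604212961544 [-0.11881486  0.          0.          0.          0.        ] [[-0.0109, 0.554, -0.8324, 1.4996], [0.9997, -0.0123, -0.0213, 0.0046], [-0.0221, -0.8324, -0.5537, 0.7192], [0.0, 0.0, 0.0, 1.0]]
top 56.32445459647224 314.40857355625224 245.41451940950728 [-0.00952489  0.          0.          0.          0.        ] [[-0.0229, -0.9942, 0.1054, 0.4182], [-0.9994, 0.0255, 0.0231, -0.01], [-0.0256, -0.1048, -0.9942, 1.1235], [0.0, 0.0, 0.0, 1.0]]
{'time_s': 0.1, 'q': array([ 6.05454675e+01,  2.18375454e+01,  7.43780400e+01, -1.77145658e-03,
        8.38567665e+01, -1.23333010e+01]), 'qvel': array([ 0.04544216, -0.10512426, -0.12840095, -0.01643838,  0.03617417,
        0.0323307 ]), 'joint_efforts': array([ 5.02216135e-03, -4.49218762e+01, -2.31656188e+01, -7.74859541e-05,
        3.65014224e-03, -5.41369403e-06]), 'position': array([0.16177893, 0.52540833, 0.23078357]), 'tool_rot': array([[-9.55684898e-01,  2.94390934e-01, -5.94182873e-04],
       [ 2.94391436e-01,  9.55684278e-01, -1.11467601e-03],
       [ 2.39700719e-04, -1.24020138e-03, -9.99999202e-01]]), 'ft_force': array([-0.41883954, -1.21277349,  0.41321935]), 'wrist_torque': array([ 0.04656228, -0.01596819, -0.03654938]), 'gripper_force': 0.0, 'grip_width': 0.08526457391207111}
```

View pics/top0.png

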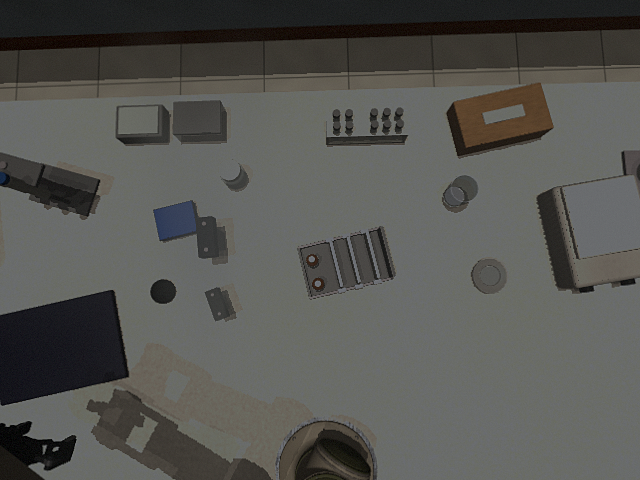

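View pics/scene0.png

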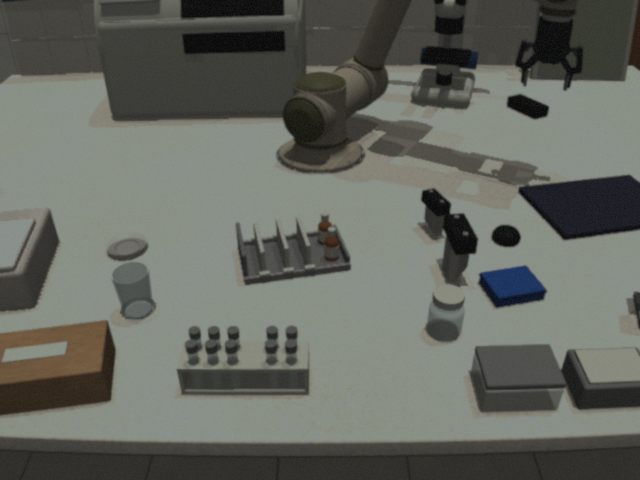

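Top view: spacer look-alikes are the larger black-capped block at (208,237) and the smaller at (220,303). The slide box (176,220) and mouse (163,291) are also near. The larger one is meant. Next, one close crop to check this and the slope side.

```bash
python3 - <<'E'
import cv2,numpy as np
a=cv2.imread("pics/top0.png")[190:330,140:280]; b=cv2.imread("pics/scene0.png")[180:290,400:510]
c=cv2.imread("pics/top0.png")[215:310,285:410]
f=lambda i,w,h:cv2.convertScaleAbs(cv2.resize(i,(w,h),interpolation=cv2.INTER_CUBIC),alpha=1.6)
o=np.hstack([f(a,400,400),f(b,400,400)])
cv2.imwrite("pics/crop1.png",o)
cv2.imwrite("pics/crop2.png",f(c,790,600))
E
```

```text
(no output)
```

View pics/crop1.png

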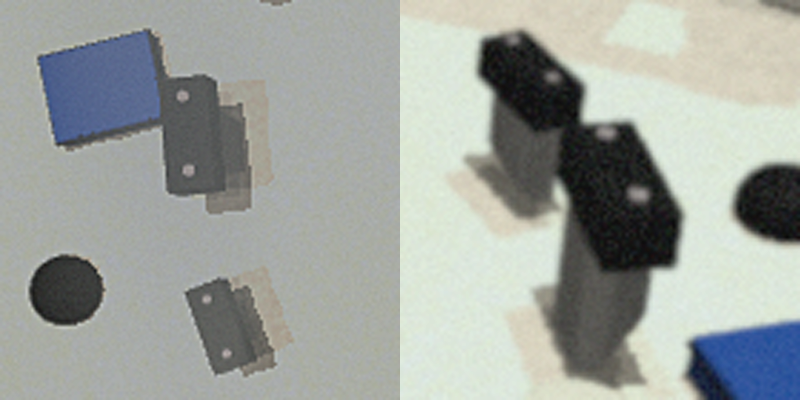

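View pics/crop2.png

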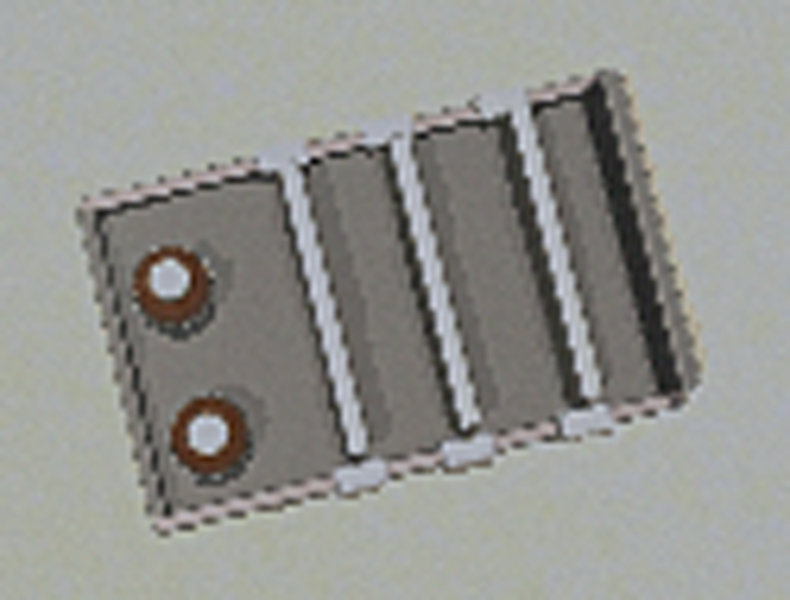

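The crop confirms the larger block at top (207,237). Its lower +image-x side slopes in the scene view, so spacer +y ≈ world +y. The tray's end wall is at the right (world -y side) and the bottles are at the left. Now coarse positions from top-view pixels.

```bash
cat > h.py <<'E'
import numpy as np, cv2
from rig import env, optics
def ray(cal,uv):
    f=240/np.tan(np.radians(cal["fov_y"]/2)); K=np.array([[f,0,cal["cx"]],[0,f,cal["cy"]],[0,0,1.]])
    p=cv2.undistortPoints(np.float64(uv).reshape(-1,1,2),K,np.float64(cal["D"])).reshape(-1,2)
    T=np.array(cal["T"]); return T[:3,3],np.c_[p,np.ones(len(p))]@T[:3,:3].T
def plane(cal,uv,z):
    o,d=ray(cal,uv); return o+d*((z-o[2])/d[:,2])[:,None]
def proj(cal,P):
    f=240/np.tan(np.radians(cal["fov_y"]/2)); K=np.array([[f,0,cal["cx"]],[0,f,cal["cy"]],[0,0,1.]])
    T=np.linalg.inv(np.array(cal["T"])); r,_=cv2.Rodrigues(T[:3,:3])
    return cv2.projectPoints(np.float64(P).reshape(-1,3),r,T[:3,3],K,np.float64(cal["D"]))[0].reshape(-1,2)
def go(xyz,yaw):
    "tool moves (units) to reach target; yaw = direction (deg) of tool y axis in world, mod 180. Turn first."
    s=env.observe(); R=s["tool_rot"]; cur=np.degrees(np.arctan2(R[1,1],R[0,1]))
    t=(yaw-cur+90)%180-90   # world ccw turn needed; tool z down -> roll=-t
    d=np.array(xyz)-s["position"]; print("pos",s["position"].round(4),"yaw",round(cur,2),"F",s["ft_force"].round(1),"t",s["time_s"])
    a=np.radians(cur+t); y=np.array([np.cos(a),np.sin(a),0]); z=np.array([0,0,-1.]); x=np.cross(y,z)
    print("roll units",round(-t/5,3),"then tool units",(np.array([x@d,y@d,z@d])/.04).round(3),"q6",s["q"][5].round(1))
    print("or, before turn:",(R.T@d/.04).round(3))
E
python3 - <<'E'
from h import *
c=optics.calibration("top")
cr=lambda u,v:(140+u*.35,190+v*.35)
P=plane(c,[cr(182,96),cr(188,170),cr(164,80),cr(214,76),cr(226,190),cr(168,194)],.114);print("spacer screws, corners",P.round(4).tolist())
print("dims",np.linalg.norm(P[3]-P[4]),np.linalg.norm(P[2]-P[3]),"ctr",P[2:].mean(0),P[:2].mean(0))
t=lambda u,v:(285+u*125/790,215+v*95/600)
# end wall top inner edge ends (z=.066): dark edge's outer boundary ; div near tops
E=plane(c,[t(605,82),t(680,385)],.066);print("endwall inner",E.round(4).tolist())
D=plane(c,[t(528,105),t(600,400),t(412,140),t(478,425),t(300,165),t(365,450)],.066);print("div near",D.round(4).tolist())
lip=plane(c,[t(85,205),t(160,530)],.03);print(lip.round(4).tolist())
for k in (0,2,4): print(np.linalg.norm(D[k]-D[k+1]))
print("mouse,dish",plane(c,[(163,291),(489,276)],.015).round(3).tolist(), "small",plane(c,[(220,303)],.09).round(3))
go([P[2:].mean(0)[0],P[2:].mean(0)[1],.25],90)
w=optics.calibration("wrist"); s=env.observe(); R=s["tool_rot"]
print("cam in tool",(R.T@(np.array(w["T"])[:3,3]-s["position"])).round(4),(R.T@np.array(w["T"])[:3,:3]).round(3).tolist(),w["fov_y"],w["cx"],w["cy"],w["D"])
E
```

```text
spacer screws, corners [[0.5821, 0.2661, 0.114], [0.5223, 0.2611, 0.114], [0.5955, 0.2807, 0.114], [0.5976, 0.2403, 0.114], [0.5055, 0.2306, 0.114], [0.5035, 0.2771, 0.114]]
dims 0.09260718810430847 0.04052205170347495 ctr [0.55053969 0.25717888 0.114     ] [0.55219248 0.26360639 0.114     ]
endwall inner [[0.568, -0.1438, 0.066], [0.4537, -0.1672, 0.066]]
div near [[0.56, -0.1147, 0.066], [0.4488, -0.1374, 0.066], [0.5479, -0.0708, 0.066], [0.4406, -0.0919, 0.066], [0.5395, -0.0285, 0.066], [0.4324, -0.0498, 0.066]]
[[0.5302, 0.0547, 0.03], [0.4041, 0.0283, 0.03]]
0.11349299695929185
0.10932655626214541
0.1092503116747155
mouse,dish [[0.432, 0.395, 0.015], [0.45, -0.41, 0.015]] small [[0.4   0.234 0.09 ]]
pos [0.1618 0.5254 0.2308] yaw 72.88 F [-0.4 -1.2  0.4] t 0.1
roll units -3.424 then tool units [-9.719 -6.706 -0.48 ] q6 -12.3
or, before turn: [-11.262  -3.548  -0.479]
cam in tool [ 0.0688  0.0003 -0.1429] [[0.001, -0.962, -0.275], [1.0, 0.0, 0.0], [-0.0, -0.275, 0.962]] 65.26411463406835 323.1772443861901 236.06120243419846 [-0.06572224  0.          0.          0.          0.        ]
```

```bash
python3 -m jog '[{"linear":[0,0,0],"roll":-0.9},{"linear":[0,0,0],"roll":-0.9},{"linear":[0,0,0],"roll":-0.9},{"linear":[0,0,0],"roll":-0.9},{"linear":[0,0,0],"roll":-0.9}]' 1; python3 -c "
from h import *
go([.551,.260,.25],95.5)"
```

```text
time_s: 0.52
position: [0.1618, 0.5255, 0.231]
tool_rot: [[-0.995, -0.098, -0.0], [-0.098, 0.995, -0.001], [0.001, -0.001, -1.0]]
ft_force: [0.4, 0.1, 0.4]
grip_width: 0.0854
gripper_force: 0.0
pos [0.1618 0.5255 0.231 ] yaw 95.6 F [0.4 0.1 0.4] t 0.5167
roll units 0.02 then tool units [-9.049 -7.539 -0.476] q6 -35.1
or, before turn: [-9.035 -7.555 -0.476]
```

```bash
python3 -m jog '[{"linear":[-0.7,-0.6,-0.04]},{"linear":[-0.7,-0.6,-0.04]},{"linear":[-0.7,-0.6,-0.04]},{"linear":[-0.7,-0.6,-0.04]},{"linear":[-0.7,-0.6,-0.04]},{"linear":[-0.7,-0.6,-0.04]},{"linear":[-0.7,-0.6,-0.04]},{"linear":[-0.7,-0.6,-0.04]},{"linear":[-0.7,-0.6,-0.04]},{"linear":[-0.7,-0.6,-0.04]},{"linear":[-0.7,-0.6,-0.04]},{"linear":[-0.7,-0.6,-0.04]}]' >/dev/null; python3 -m jog '[{"linear":[-0.65,-0.35,0]},{"linear":[0,0,0]},{"linear":[0,0,0]}]';  python3 - <<'E'
from h import *
go([.551,.260,.25],95.5)
w=optics.calibration("wrist"); im=optics.get_image("wrist"); cv2.imwrite("pics/w1.png",im[:,:,::-1])
import pickle; pickle.dump(w,open("w1.pkl","wb"))
E
```

```text
pos [0.1618 0.5255 0.231 ] yaw 95.6 F [0.4 0.1 0.4] t 0.5167
roll units 0.02 then tool units [-9.049 -7.539 -0.476] q6 -35.1
or, before turn: [-9.035 -7.555 -0.476]invalid input
invalid input
```

View pics/w1.png

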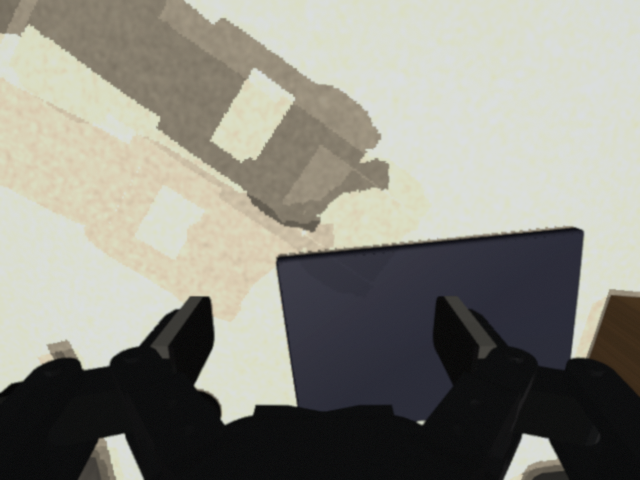

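The picture shows only the mat and gripper fingers: the moves were refused because each row needs a "roll". The fingers fill the rows below ~300, so the target should lie ahead on tool +x, with the TCP 7 cm beyond the spacer.

```bash
python3 -m jog '[{"linear":[-0.75,-0.55,-0.04],"roll":0},{"linear":[-0.75,-0.55,-0.04],"roll":0},{"linear":[-0.75,-0.55,-0.04],"roll":0},{"linear":[-0.75,-0.55,-0.04],"roll":0},{"linear":[-0.75,-0.55,-0.04],"roll":0},{"linear":[-0.75,-0.55,-0.04],"roll":0},{"linear":[-0.75,-0.55,-0.04],"roll":0},{"linear":[-0.75,-0.55,-0.04],"roll":0},{"linear":[-0.75,-0.55,-0.04],"roll":0},{"linear":[-0.75,-0.55,-0.04],"roll":0},{"linear":[-0.75,-0.55,-0.04],"roll":0},{"linear":[-0.75,-0.55,-0.04],"roll":0}]' >/dev/null;  python3 - <<'E'
from h import *
go([.62,.267,.25],95.5)
E
```

```text
pos [0.5464 0.2952 0.2503] yaw 95.26 F [0.2 0.7 0.5] t 1.5667
roll units -0.049 then tool units [-1.765 -0.879  0.008] q6 -77.8
or, before turn: [-1.768 -0.871  0.006]
```

```bash
python3 -m jog '[{"linear":[-0.6,-0.3,0],"roll":0},{"linear":[-0.6,-0.3,0],"roll":0},{"linear":[-0.55,-0.28,0],"roll":0},{"linear":[0,0,0],"roll":0},{"linear":[0,0,0],"roll":0}]' >/dev/null;  python3 - <<'E'
from h import *
import pickle
go([.62,.267,.25],95.5)
w=optics.calibration("wrist"); im=optics.get_image("wrist"); cv2.imwrite("pics/w2.png",im[:,:,::-1])
pickle.dump(w,open("w2.pkl","wb"))
E
```

```text
pos [0.6186 0.2674 0.2493] yaw 95.22 F [-0.2 -1.   1.1] t 1.9833
roll units -0.057 then tool units [-0.033 -0.012 -0.017] q6 -81.9
or, before turn: [-0.033 -0.012 -0.017]
```

View pics/w2.png

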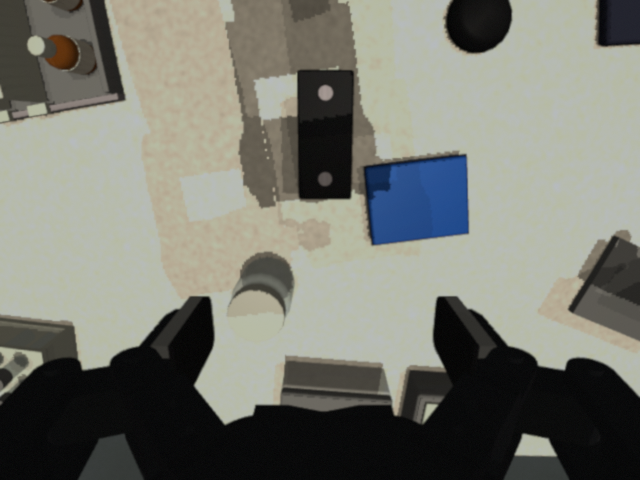

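Cap's top face spans columns 299–352 and rows 70–198, with screws at (325,93) and (325,179). The slide box is right beside it but low.

```bash
python3 - <<'E'
from h import *
import pickle
w=pickle.load(open("w2.pkl","rb")); im=cv2.imread("pics/w2.png")
m=(im.max(2)<60).astype(np.uint8)
m[:, :280]=0; m[:,362:]=0; m[215:]=0; m[:60]=0
m=cv2.morphologyEx(m,cv2.MORPH_CLOSE,np.ones((17,17)))
n,l,st,_=cv2.connectedComponentsWithStats(m); k=1+st[1:,4].argmax(); print(st[k])
b=cv2.boxPoints(cv2.minAreaRect(cv2.findContours((l==k).astype(np.uint8),0,1)[0][0])); print(b)
P=plane(w,b,.114); print(P.round(4).tolist(),P.mean(0))
print([np.linalg.norm(P[i]-P[i-1]).round(4) for i in range(4)])
S=plane(w,[(325.3,93),(325,179)],.114); print("screws",S.round(4).tolist(),S.mean(0)); d=S[0]-S[1]; print(np.degrees(np.arctan2(d[1],d[0])))
for i in range(4): d=P[i]-P[i-1]; print(np.degrees(np.arctan2(d[1],d[0])))
c=S.mean(0); go([c[0],c[1],.15],95.3)
E
```

```text
[ 297   70   57  129 7013]
[[295.24185 197.87482]
 [298.04678  68.84885]
 [353.4988   70.05432]
 [350.69388 199.08029]]
[[0.6013, 0.2448, 0.114], [0.5106, 0.24, 0.114], [0.5079, 0.2784, 0.114], [0.5984, 0.2864, 0.114]] [0.5545367  0.26240422 0.114     ]
[np.float64(0.0417), np.float64(0.0908), np.float64(0.0385), np.float64(0.0909)]
screws [[0.5249, 0.2603, 0.114], [0.5852, 0.2657, 0.114]] [0.55501992 0.26304204 0.114     ]
-174.8849135139394
-86.01376250609921
-176.99060575616724
94.09272771721338
5.0178175466408685
pos [0.6178 0.268  0.2499] yaw 95.3 F [ 0.7 -0.5 -0.5] t 2.0333
roll units -0.001 then tool units [1.575 0.021 2.497] q6 -81.9
or, before turn: [1.572 0.021 2.499]
```

```bash
python3 -m jog '[{"linear":[0.8,0.01,0],"roll":0},{"linear":[0.775,0.01,0],"roll":0},{"linear":[0,0,0.6],"roll":0},{"linear":[0,0,0.6],"roll":0},{"linear":[0,0,0.6],"roll":0},{"linear":[0,0,0.6],"roll":0},{"linear":[0,0,0],"roll":0},{"linear":[0,0,0],"roll":0}]' 1 ;  python3 -c "
from h import *
go([.555,.263,.081],95.1)"
```

```text
time_s: 2.7
position: [0.5543, 0.2634, 0.1547]
tool_rot: [[-0.996, -0.094, -0.002], [-0.094, 0.996, -0.0], [0.002, -0.0, -1.0]]
ft_force: [-0.1, 0.4, 0.3]
grip_width: 0.0856
gripper_force: 0.0
pos [0.5543 0.2634 0.1547] yaw 95.41 F [-0.1  0.4  0.3] t 2.7
roll units 0.061 then tool units [-0.017 -0.012  1.841] q6 -81.0
or, before turn: [-0.02  -0.012  1.841]
```

```bash
python3 -m jog '[{"linear":[-0.01,-0.01,0.5],"roll":0.06},{"linear":[0,0,0.5],"roll":0},{"linear":[0,0,0.44],"roll":0},{"linear":[0,0,0.4],"roll":0},{"linear":[0,0,0],"roll":0},{"linear":[0,0,0],"roll":0}]' 1 && python3 -m jog '[{"linear":[0,0,0],"roll":0},{"linear":[0,0,0],"roll":0},{"linear":[0,0,0],"roll":0},{"linear":[0,0,0],"roll":0},{"linear":[0,0,0],"roll":0},{"linear":[0,0,0],"roll":0},{"linear":[0,0,0],"roll":0},{"linear":[0,0,0],"roll":0}]' -1 80
```

```text
time_s: 3.2
position: [0.5561, 0.263, 0.0825]
tool_rot: [[-0.996, -0.089, 0.002], [-0.089, 0.996, 0.0], [-0.002, 0.0, -1.0]]
ft_force: [-0.1, 0.3, 0.2]
grip_width: 0.0856
gripper_force: 0.0
time_s: 3.87
position: [0.5561, 0.2627, 0.0821]
tool_rot: [[-0.996, -0.089, 0.002], [-0.089, 0.996, 0.0], [-0.002, 0.0, -1.0]]
ft_force: [-1.6, -0.6, 6.0]
grip_width: 0.039
gripper_force: 80.3
```

```bash
python3 -m jog '[{"linear":[0,0,-0.3],"roll":0},{"linear":[0,0,-0.6],"roll":0},{"linear":[0,0,-0.7],"roll":0},{"linear":[0,0,-0.7],"roll":0},{"linear":[0,0,-0.7],"roll":0},{"linear":[0,0,-0.5],"roll":0},{"linear":[0,0,0],"roll":-0.6},{"linear":[0,0,0],"roll":-0.6},{"linear":[0,0,0],"roll":0}]' ;  python3 -c "
from h import *
go([.59,-.10,.22],101.4)"
```

```text
time_s: 4.62
position: [0.5553, 0.2625, 0.2205]
tool_rot: [[-0.981, -0.194, -0.001], [-0.194, 0.981, -0.0], [0.001, -0.0, -1.0]]
ft_force: [-0.4, 0.0, -5.5]
grip_width: 0.0391
gripper_force: 82.1
pos [0.5553 0.2625 0.2205] yaw 101.18 F [-0.4  0.  -5.5] t 4.6167
roll units -0.043 then tool units [ 0.941 -9.055  0.014] q6 -86.9
or, before turn: [ 0.907 -9.058  0.015]
```

```bash
python3 -m jog '[{"linear":[0.08,-0.5,0],"roll":-0.04},{"linear":[0.08,-0.8,0],"roll":0},{"linear":[0.08,-0.85,0],"roll":0},{"linear":[0.08,-0.85,0],"roll":0},{"linear":[0.08,-0.85,0],"roll":0},{"linear":[0.08,-0.85,0],"roll":0},{"linear":[0.08,-0.85,0],"roll":0},{"linear":[0.08,-0.85,0],"roll":0},{"linear":[0.08,-0.85,0],"roll":0},{"linear":[0.08,-0.85,0],"roll":0},{"linear":[0.08,-0.7,0],"roll":0},{"linear":[0.04,-0.3,0],"roll":0}]' >/dev/null; python3 -m jog '[{"linear":[0,0,0],"roll":0},{"linear":[0,0,0],"roll":0},{"linear":[0,0,0],"roll":0}]' ;  python3 - <<'E'
from h import *
import pickle
go([.59,-.1,.22],101.4)
w=optics.calibration("wrist"); im=optics.get_image("wrist"); cv2.imwrite("pics/w3.png",im[:,:,::-1])
pickle.dump(w,open("w3.pkl","wb"))
E
```

```text
time_s: 5.87
position: [0.5905, -0.1005, 0.2206]
tool_rot: [[-0.981, -0.196, -0.001], [-0.196, 0.981, 0.001], [0.001, 0.001, -1.0]]
ft_force: [-0.3, 1.2, -4.6]
grip_width: 0.0387
gripper_force: 82.6
pos [ 0.5905 -0.1005  0.2206] yaw 101.29 F [-0.3  1.2 -4.6] t 5.8667
roll units -0.022 then tool units [0.01  0.014 0.015] q6 -122.3
or, before turn: [0.01  0.014 0.015]
```

View pics/w3.png

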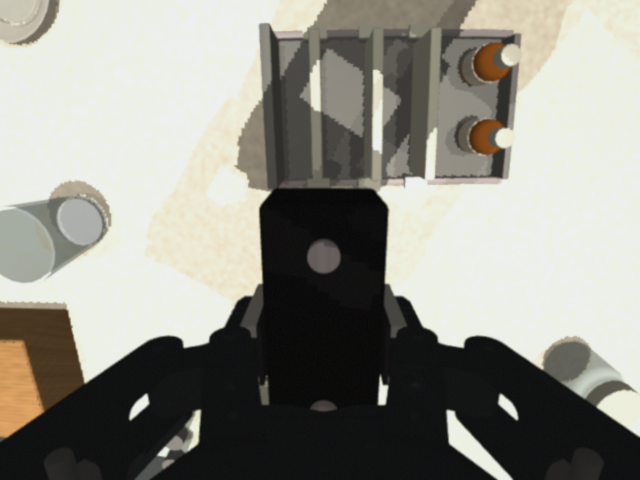

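The tray fills (262–520, 25–190). The end wall is at the left, columns 262–278, with three divider tops at columns ~312, 373 and 433. I'll zoom in for edge pixels.

```bash
python3 - <<'E'
import cv2
im=cv2.imread("pics/w3.png")[10:205,245:455]
cv2.imwrite("pics/w3c.png",cv2.resize(im,None,fx=3,fy=3,interpolation=cv2.INTER_CUBIC)) 
E
```

```text
(no output)
```

View pics/w3c.png

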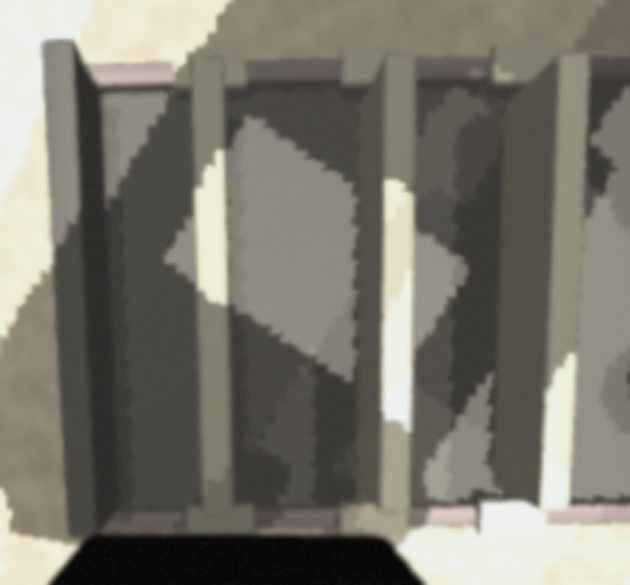

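```bash
cat > tray.py <<'E'
from h import *
import pickle
w=pickle.load(open("w3.pkl","rb")); t=lambda a:np.array(a)/3.+[245,10]-1/3
g={"wo":[(43,42),(68,530)],"wi":[(73,42),(98,533)],"1n":[(193,57),(203,505)],"1f":[(222,55),(232,505)],"2n":[(387,57),(382,505)],"2f":[(413,55),(409,505)],"3n":[(560,55),(542,505)],"3f":[(587,57),(570,505)]}
W={k:plane(w,t(v),.066)[:,:2] for k,v in g.items()}
A=[]
for k,p in W.items():
    d=p[1]-p[0]; a=np.degrees(np.arctan2(d[1],d[0])); A.append(a%180); print(k,p.round(4).tolist(),np.linalg.norm(d).round(4),round(a,2))
yaw=np.mean(A); a=np.radians(yaw); X=np.array([np.cos(a),np.sin(a)]); Y=np.array([-X[1],X[0]])
mid=np.mean([p.mean(0) for k,p in W.items() if k[0]!="w"],0)
o=W["wi"].mean(0); o=o+X*((mid-o)@X)
print("yaw",yaw,"origin",o,{k:((p.mean(0)-o)@Y*1000).round(1) for k,p in W.items()})
E
python3 tray.py
```

```text
wo [[0.4583, -0.1742], [0.5746, -0.1489]] 0.119 12.31
wi [[0.4569, -0.1671], [0.5738, -0.1409]] 0.1198 12.63
1n [[0.4547, -0.138], [0.5611, -0.1149]] 0.1088 12.22
1f [[0.4529, -0.1312], [0.5596, -0.1074]] 0.1093 12.55
2n [[0.4453, -0.0919], [0.5518, -0.0686]] 0.109 12.37
2f [[0.4436, -0.0858], [0.5503, -0.0615]] 0.1095 12.81
3n [[0.4359, -0.0507], [0.5432, -0.0268]] 0.1099 12.54
3f [[0.4349, -0.0441], [0.5417, -0.0195]] 0.1096 12.98
yaw 12.553091714615997 origin [ 0.51480309 -0.15411629] {'wo': np.float64(-7.6), 'wi': np.float64(0.0), '1n': np.float64(28.5), '1f': np.float64(35.9), '2n': np.float64(75.7), '2f': np.float64(82.4), '3n': np.float64(118.1), '3f': np.float64(125.2)}
```

```bash
cat >> tray.py <<'E'
E
python3 - <<'E'
from h import *
import pickle
w=pickle.load(open("w3.pkl","rb")); g=cv2.imread("pics/w3.png").max(2).astype(float)
for name,rows in (("L",range(212,283)),("R",range(212,283))):
    pts=[]
    for r in rows:
        seg=range(263-20,263+20) if name=="L" else range(386-20,386+20)
        d=np.abs(np.diff(g[r,seg[0]:seg[-1]])); i=d.argmax(); 
        if d[i]>30: pts.append((seg[0]+i+.5,r))
    pts=np.array(pts); f=np.polyfit(pts[:,1],pts[:,0],1); res=pts[:,0]-np.polyval(f,pts[:,1]); ok=abs(res)<1.5; f=np.polyfit(pts[ok,1],pts[ok,0],1)
    P=plane(w,[(np.polyval(f,212),212),(np.polyval(f,282),282)],.2526); d=P[1]-P[0]
    print(name,len(pts),ok.sum(),f,P.round(4).tolist(),np.degrees(np.arctan2(d[1],d[0])))
# screw blob
m=((g>70)&(g<200)).astype(np.uint8); m[:230]=0;m[285:]=0;m[:,:295]=0;m[:,350:]=0
M=cv2.moments(m,True); p=(M["m10"]/M["m00"],M["m01"]/M["m00"]); print(p,plane(w,[p],.2526)); s=env.observe(); print(s["position"],s["tool_rot"].T[:2,:2])
E
```

```text
L 71 71 [4.70824950e-02 2.48800201e+02] [[0.5506, -0.1284, 0.2526], [0.573, -0.1239, 0.2526]] 11.23490019943481
R 71 71 [-5.02347418e-02  3.98527700e+02] [[0.5429, -0.0901, 0.2526], [0.5653, -0.0856, 0.2526]] 11.249112773013378
(323.3452527743527, 256.80024660912454) [[ 0.56077482 -0.10640785  0.2526    ]]
[ 0.59056137 -0.1002439   0.22076904] [[-0.98050353 -0.19650087]
 [-0.1965005   0.98050346]]
```

Cap yaw seen by the wrist camera matches the tool (11.24 vs 11.3°) and the screw lands within 0.3 mm, so the calibration is sound here. Tray yaw is ≈12.4° and div1/2/3 ≈ 28.5/75.7/118 mm, all in the given ranges. Moving over lane 1.

```bash
python3 -c "
from h import *
go([.5097,-.1307,.165],102.4)"
```

```text
pos [ 0.5906 -0.1002  0.2208] yaw 101.33 F [ 1.   0.  -4.8] t 5.9167
roll units -0.214 then tool units [ 2.138 -0.31   1.394] q6 -122.3
or, before turn: [ 2.131 -0.35   1.395]
```

```bash
python3 -m jog '[{"linear":[0,0,0],"roll":-0.214},{"linear":[0.6,-0.1,0],"roll":0},{"linear":[0.8,-0.1,0],"roll":0},{"linear":[0.738,-0.11,0],"roll":0},{"linear":[0,0,0.5],"roll":0},{"linear":[0,0,0.5],"roll":0},{"linear":[0,0,0.4],"roll":0},{"linear":[0,0,0],"roll":0},{"linear":[0,0,0],"roll":0},{"linear":[0,0,0],"roll":0}]' ;  python3 - <<'E'
from h import *
go([.5097,-.1307,.150],102.4)
im=optics.get_image("scene")
c=optics.calibration("scene")
p=proj(c,[[.51,-.13,.1]])[0].astype(int); print(p)
im=im[p[1]-80:p[1]+50,p[0]-65:p[0]+110,::-1]
cv2.imwrite("pics/s1.png",cv2.convertScaleAbs(cv2.resize(im,None,fx=4.5,fy=4.5,interpolation=cv2.INTER_CUBIC),alpha=1.7))
print(p-[65,80])
E
```

```text
time_s: 6.75
position: [0.5105, -0.1318, 0.1661]
tool_rot: [[-0.977, -0.215, 0.002], [-0.215, 0.977, -0.001], [-0.002, -0.001, -1.0]]
ft_force: [0.8, 0.4, -4.2]
grip_width: 0.039
gripper_force: 82.4
pos [ 0.5105 -0.1318  0.1661] yaw 102.41 F [ 0.8  0.4 -4.2] t 6.75
roll units 0.002 then tool units [0.014 0.032 0.402] q6 -129.8
or, before turn: [0.014 0.032 0.402]
[253 220]
[188 140]
```

View pics/s1.png

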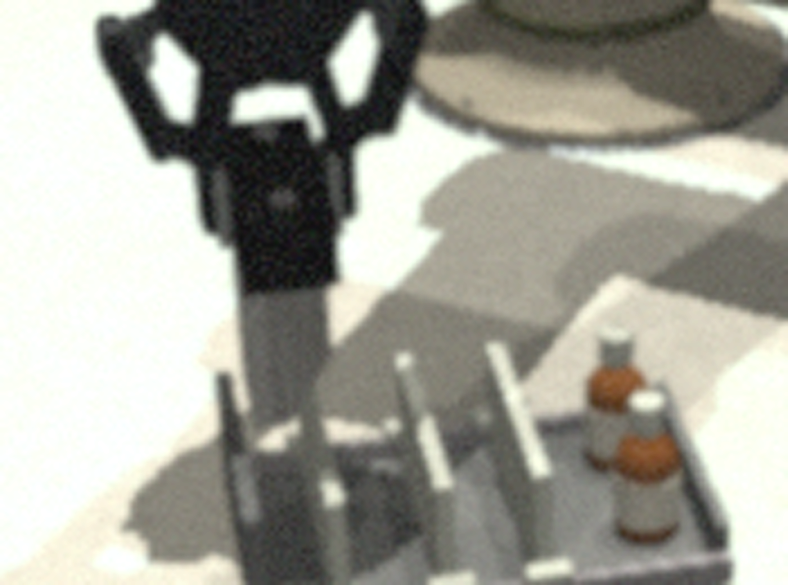

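The block hangs upright over lane 1. In the crop the cap front spans columns 237–338 and the block 243–328. I'll convert the block's left edge to a flat-face offset.

```bash
python3 - <<'E'
from h import *
c=optics.calibration("scene"); s=env.observe(); R=s["tool_rot"]; p=s["position"]
f=lambda x,y,z:(proj(c,[p+R@np.array([x,y,z])])[0]-[188,140])*4.5
print("cap lower corners",f(-.046,-.02,.002),f(-.046,.02,.002))
for y in(-.022,-.018,-.014): print(y,f(-.022,y,.01),f(-.022,y,.03), "right",f(-.022,y+.036,.01))
E
```

```text
cap lower corners [242.2474052  295.19926708] [340.19309708 283.12223081]
-0.022 [232.60852565 283.78779969] [236.63747791 325.23872192] right [318.95681514 273.18883922]
-0.018 [242.23654912 282.60363947] [246.17137697 324.04628995] right [328.50769961 272.01940965]
-0.014 [251.85631327 281.42108629] [255.6971691 322.8553264] right [338.04963219 270.851653  ]
```

Flat-face offset is about -18 (±1) mm, so the flat is now ~5 mm off the end wall. Lower ~10 mm into the lane, then feel for the wall.

```bash
python3 -m jog '[{"linear":[0,0,0.3],"roll":0},{"linear":[0,0,0.2],"roll":0},{"linear":[0,0,0.2],"roll":0},{"linear":[0,-0.04,0],"roll":0},{"linear":[0,-0.03,0],"roll":0},{"linear":[0,0,0],"roll":0},{"linear":[0,0,0],"roll":0}]'; python3 -m jog '[{"linear":[0,-0.02,0],"roll":0},{"linear":[0,0,0],"roll":0}]'
```

```text
time_s: 7.38
position: [0.5107, -0.1349, 0.1373]
tool_rot: [[-0.977, -0.214, 0.001], [-0.214, 0.977, -0.0], [-0.001, -0.0, -1.0]]
ft_force: [0.2, 0.3, -4.9]
grip_width: 0.0387
gripper_force: 82.7
time_s: 7.55
position: [0.5106, -0.1351, 0.1372]
tool_rot: [[-0.977, -0.214, 0.0], [-0.214, 0.977, 0.001], [-0.0, 0.001, -1.0]]
ft_force: [-0.5, 3.2, -1.9]
grip_width: 0.0392
gripper_force: 82.8
```

```bash
cat > st.py <<'E'
from h import *
s=env.observe(); a=np.radians(12.4); X=np.array([np.cos(a),np.sin(a)]); Y=np.array([-X[1],X[0]])
o=np.array([.5148,-.1541]); d=s["position"][:2]-o; F=s["ft_force"]; R=s["tool_rot"]
print("t",round(s["time_s"],2),"tray x %.2f y %.2f z %.2f mm"%(d@X*1e3,d@Y*1e3,s["position"][2]*1e3),"Fx %.1f Fy %.1f Fz %.1f"%(F[:2]@X,F[:2]@Y,F[2]),"M",s["wrist_torque"].round(2),"yaw %.2f tilt(y) %.2f deg"%(np.degrees(np.arctan2(R[1,1],R[0,1]))-90,np.degrees(R[2,1])),"grip",s["grip_width"].round(4))
E
python3 st.py
python3 -m jog '[{"linear":[0,-0.02,0],"roll":0},{"linear":[0,0,0],"roll":0}]' >/dev/null; python3 st.py;python3 -m jog '[{"linear":[0,0,0],"roll":0}]' >/dev/null; python3 st.py
```

```text
Traceback (most recent call last):
  File "st.py", line 4, in <module>
    print("t",round(s["time_s"],2),"tray x %.2f y %.2f z %.2f mm"%(d@X*1e3,d@Y*1e3,s["position"][2]*1e3),"Fx %.1f Fy %.1f Fz %.1f"%(F[:2]@X,F[:2]@Y,F[2]),"M",s["wrist_torque"].round(2),"yaw %.2f tilt(y) %.2f deg"%(np.degrees(np.arctan2(R[1,1],R[0,1]))-90,np.degrees(R[2,1])),"grip",s["grip_width"].round(4))
                                                                                                                                                                                                                                                                                          ^^^^^^^^^^^^^^^^^^^^^
AttributeError: 'float' object has no attribute 'round'
Traceback (most recent call last):
  File "st.py", line 4, in <module>
    print("t",round(s["time_s"],2),"tray x %.2f y %.2f z %.2f mm"%(d@X*1e3,d@Y*1e3,s["position"][2]*1e3),"Fx %.1f Fy %.1f Fz %.1f"%(F[:2]@X,F[:2]@Y,F[2]),"M",s["wrist_torque"].round(2),"yaw %.2f tilt(y) %.2f deg"%(np.degrees(np.arctan2(R[1,1],R[0,1]))-90,np.degrees(R[2,1])),"grip",s["grip_
[... 416 characters left out ...]
ile "st.py", line 4, in <module>
    print("t",round(s["time_s"],2),"tray x %.2f y %.2f z %.2f mm"%(d@X*1e3,d@Y*1e3,s["position"][2]*1e3),"Fx %.1f Fy %.1f Fz %.1f"%(F[:2]@X,F[:2]@Y,F[2]),"M",s["wrist_torque"].round(2),"yaw %.2f tilt(y) %.2f deg"%(np.degrees(np.arctan2(R[1,1],R[0,1]))-90,np.degrees(R[2,1])),"grip",s["grip_width"].round(4))
                                                                                                                                                                                                                                                                                          ^^^^^^^^^^^^^^^^^^^^^
AttributeError: 'float' object has no attribute 'round'
```

```bash
sed -i 's/s\["grip_width"\].round(4)/round(s["grip_width"],4)/' st.py; python3 st.py
python3 -m jog '[{"linear":[0,-0.02,0],"roll":0},{"linear":[0,0,0],"roll":0}]' >/dev/null; python3 st.py
```

```text
t 7.8 tray x -0.06 y 19.25 z 137.12 mm Fx 0.8 Fy 6.7 Fz -1.0 M [1.48 0.16 0.01] yaw 12.36 tilt(y) 0.11 deg grip 0.0392
t 7.97 tray x -0.09 y 19.04 z 137.10 mm Fx -0.2 Fy 8.6 Fz 0.2 M [2.08 0.27 0.12] yaw 12.36 tilt(y) 0.20 deg grip 0.0388
```

```bash
python3 -m jog '[{"linear":[0,0.04,0],"roll":0},{"linear":[0,0,0.08],"roll":0},{"linear":[0,0,0.08],"roll":0},{"linear":[0,0,0.08],"roll":0},{"linear":[0,0,0.08],"roll":0},{"linear":[0,0,0],"roll":0}]' >/dev/null; python3 st.py
python3 -m jog '[{"linear":[0,0,0.05],"roll":0},{"linear":[0,0,0.05],"roll":0},{"linear":[0,0,0.05],"roll":0},{"linear":[0,0,0.05],"roll":0}]' >/dev/null; python3 st.py
```

```text
t 8.47 tray x 0.05 y 19.36 z 124.35 mm Fx 0.5 Fy 6.2 Fz 2.6 M [1.47 0.33 0.09] yaw 12.36 tilt(y) 0.03 deg grip 0.0388
t 8.8 tray x 0.53 y 19.37 z 117.57 mm Fx -0.3 Fy 9.3 Fz 14.3 M [2.11 0.69 0.14] yaw 12.36 tilt(y) -0.01 deg grip 0.0389
```

```bash
python3 -m jog '[{"linear":[0,0,0.05],"roll":0},{"linear":[0,0,0.05],"roll":0},{"linear":[0,0,0.05],"roll":0},{"linear":[0,0,0.05],"roll":0}]' >/dev/null; python3 st.py; python3 -m jog '[{"linear":[0,0,0.07],"roll":0},{"linear":[0,0,0.07],"roll":0},{"linear":[0,0,0.07],"roll":0},{"linear":[0,0,0.07],"roll":0}]' >/dev/null; python3 st.py
```

```text
t 9.13 tray x 0.36 y 19.43 z 108.78 mm Fx 0.2 Fy 7.6 Fz 5.3 M [1.62 0.31 0.22] yaw 12.37 tilt(y) 0.01 deg grip 0.0389
t 9.47 tray x 0.20 y 19.40 z 97.34 mm Fx -0.8 Fy 7.5 Fz 6.2 M [1.65 0.36 0.26] yaw 12.37 tilt(y) 0.02 deg grip 0.0388
```

Mz of +0.24 N·m shows the block's +x end pressing harder, so the block needs a small CCW turn.

```bash
python3 -m jog '[{"linear":[0,0,0],"roll":-0.08},{"linear":[0,0,0],"roll":0}]' >/dev/null; python3 st.py; python3 -m jog '[{"linear":[0,0,0.05],"roll":0},{"linear":[0,0,0.05],"roll":0},{"linear":[0,0,0.04],"roll":0},{"linear":[0,0,0],"roll":0}]' >/dev/null; python3 st.py
```

```text
t 9.63 tray x 0.11 y 19.44 z 96.83 mm Fx 0.4 Fy 6.9 Fz 0.1 M [ 1.41  0.06 -0.31] yaw 12.72 tilt(y) 0.06 deg grip 0.0389
t 9.97 tray x 0.13 y 19.45 z 91.41 mm Fx 1.3 Fy 6.7 Fz 1.6 M [ 1.38  0.21 -0.27] yaw 12.71 tilt(y) 0.05 deg grip 0.0389
```

```bash
python3 -m jog '[{"linear":[0,0,0],"roll":0.035},{"linear":[0,0,0.03],"roll":0},{"linear":[0,0,0.02],"roll":0},{"linear":[0,0,0],"roll":0},{"linear":[0,0,0],"roll":0}]' >/dev/null; python3 st.py; python3 -m jog '[{"linear":[0,0,0.02],"roll":0},{"linear":[0,0,0.02],"roll":0},{"linear":[0,0,0],"roll":0}]' >/dev/null; python3 st.py
```

```text
t 10.38 tray x 0.05 y 19.42 z 89.31 mm Fx 1.2 Fy 6.7 Fz 1.0 M [ 1.37  0.16 -0.13] yaw 12.56 tilt(y) 0.04 deg grip 0.0386
t 10.63 tray x 0.08 y 19.40 z 88.28 mm Fx -0.9 Fy 7.8 Fz 7.0 M [ 1.55  0.46 -0.12] yaw 12.56 tilt(y) 0.02 deg grip 0.0389
```

```bash
python3 -m jog '[{"linear":[0,0.02,0.01],"roll":0.02},{"linear":[0,0,0],"roll":0},{"linear":[0,0,0],"roll":0},{"linear":[0,0,0],"roll":0}]' >/dev/null; python3 st.py; python3 -m jog '[{"linear":[0,0,0],"roll":0},{"linear":[0,0,0],"roll":0},{"linear":[0,0,0],"roll":0},{"linear":[0,0,0],"roll":0},{"linear":[0,0,0],"roll":0},{"linear":[0,0,0],"roll":0}]' >/dev/null; python3 st.py
```

```text
t 10.97 tray x 0.12 y 19.50 z 88.24 mm Fx -2.7 Fy 5.2 Fz 9.0 M [1.17 0.66 0.07] yaw 12.48 tilt(y) -0.07 deg grip 0.0387
t 11.47 tray x 0.11 y 19.51 z 88.23 mm Fx -1.3 Fy 4.7 Fz 8.3 M [1.15 0.61 0.05] yaw 12.48 tilt(y) -0.06 deg grip 0.0389
```

Lane 1 is set: floor contact at z 88.2 mm, zero-load flat contact at y≈19.6. Draw straight up and step 44 mm plus clearance.

```bash
python3 -m jog '[{"linear":[0,0,-0.06],"roll":0},{"linear":[0,0,-0.1],"roll":0},{"linear":[0,0,-0.15],"roll":0},{"linear":[0,0,-0.2],"roll":0},{"linear":[0,0,-0.2],"roll":0},{"linear":[0,0,-0.2],"roll":0},{"linear":[0,0,-0.2],"roll":0},{"linear":[0,0,-0.25],"roll":0},{"linear":[0,0,-0.25],"roll":0},{"linear":[0,0,-0.25],"roll":0},{"linear":[0,0,0],"roll":0},{"linear":[0,0,0],"roll":0}]' >/dev/null; python3 st.py; python3 -c "
import sys;sys.argv=['']
from h import *
a=np.radians(12.4);X=np.array([np.cos(a),np.sin(a)]); Y=np.array([-X[1],X[0]])
p=np.array([.5148,-.1541])+.066*Y; go([p[0],p[1],.139],102.53)"
```

```text
t 12.47 tray x 0.10 y 19.62 z 162.46 mm Fx -0.5 Fy 0.2 Fz -4.7 M [ 0.05 -0.   -0.01] yaw 12.48 tilt(y) -0.08 deg grip 0.0388
pos [ 0.5107 -0.1349  0.1625] yaw 102.48 F [-0.5  0.1 -4.7] t 12.4667
roll units -0.011 then tool units [-0.     1.16   0.587] q6 -130.1
or, before turn: [0.002 1.16  0.585]
```

```bash
python3 -m jog '[{"linear":[0,0.3,0],"roll":0},{"linear":[0,0.5,0],"roll":0},{"linear":[0,0.36,0],"roll":0},{"linear":[0,0,0],"roll":0},{"linear":[0,0,0.2],"roll":0},{"linear":[0,0,0.2],"roll":0},{"linear":[0,0,0.19],"roll":0},{"linear":[0,0,0],"roll":0},{"linear":[0,0,0],"roll":0}]' >/dev/null; python3 st.py; python3 -m jog '[{"linear":[0,-0.03,0],"roll":0},{"linear":[0,0,0],"roll":0}]' >/dev/null; python3 st.py
```

```text
t 13.22 tray x -0.42 y 66.02 z 137.30 mm Fx -0.0 Fy 0.7 Fz -4.7 M [ 0.03 -0.03 -0.05] yaw 12.44 tilt(y) 0.05 deg grip 0.0388
t 13.38 tray x 0.03 y 64.53 z 138.36 mm Fx 0.6 Fy -0.7 Fz -5.3 M [ 0.08 -0.02  0.02] yaw 12.45 tilt(y) -0.03 deg grip 0.039
```

```bash
python3 -m jog '[{"linear":[0,-0.015,0],"roll":0},{"linear":[0,0,0],"roll":0}]' >/dev/null; python3 st.py;  python3 -m jog '[{"linear":[0,-0.01,0],"roll":-0.015},{"linear":[0,0,0],"roll":0}]' >/dev/null; python3 st.py
```

```text
t 13.55 tray x -0.07 y 64.21 z 138.37 mm Fx 0.0 Fy 0.2 Fz -4.9 M [ 0.05 -0.02  0.02] yaw 12.46 tilt(y) -0.02 deg grip 0.0392
t 13.72 tray x -0.12 y 63.97 z 138.23 mm Fx -0.2 Fy -0.4 Fz -3.9 M [ 0.04 -0.02  0.  ] yaw 12.55 tilt(y) -0.01 deg grip 0.0391
```

```bash
python3 -m jog '[{"linear":[0,-0.01,0],"roll":0},{"linear":[0,0,0],"roll":0}]' >/dev/null; python3 st.py;  python3 -m jog '[{"linear":[0,0,0],"roll":0},{"linear":[0,0,0],"roll":0}]' >/dev/null; python3 st.py
```

```text
t 13.88 tray x -0.14 y 63.59 z 138.16 mm Fx 0.6 Fy -0.1 Fz -4.5 M [ 0.09 -0.02  0.02] yaw 12.55 tilt(y) -0.01 deg grip 0.0392
t 14.05 tray x -0.16 y 63.68 z 138.13 mm Fx 0.6 Fy 0.3 Fz -5.0 M [ 0.03 -0.02 -0.03] yaw 12.55 tilt(y) 0.00 deg grip 0.0387
```

```bash
python3 -m jog '[{"linear":[0,-0.01,0],"roll":0},{"linear":[0,0,0],"roll":0}]' >/dev/null; python3 st.py;  python3 -m jog '[{"linear":[0,-0.005,0],"roll":0},{"linear":[0,0,0],"roll":0}]' >/dev/null; python3 st.py
```

```text
t 14.22 tray x -0.18 y 63.46 z 138.12 mm Fx -0.5 Fy 1.4 Fz -4.1 M [ 0.36  0.12 -0.06] yaw 12.54 tilt(y) 0.03 deg grip 0.0387
t 14.38 tray x -0.19 y 63.40 z 138.11 mm Fx -0.0 Fy 2.4 Fz -4.2 M [ 0.68  0.09 -0.04] yaw 12.55 tilt(y) 0.05 deg grip 0.039
```

Div1's far face is felt at y≈63.55, which matches 36 + 8 mm. Go down to just above the wedge zone (z≈123).

```bash
python3 -m jog '[{"linear":[0,0,0.1],"roll":0},{"linear":[0,0,0.1],"roll":0},{"linear":[0,0,0.1],"roll":0},{"linear":[0,0,0.06],"roll":0},{"linear":[0,0,0],"roll":0}]' >/dev/null; python3 st.py;  python3 -m jog '[{"linear":[0,0.015,0.03],"roll":0},{"linear":[0,0,0],"roll":0}]' >/dev/null; python3 st.py
```

```text
t 14.8 tray x -0.48 y 63.33 z 122.84 mm Fx 0.6 Fy 3.9 Fz -6.7 M [ 0.97  0.08 -0.02] yaw 12.55 tilt(y) 0.06 deg grip 0.0389
t 14.97 tray x -0.25 y 63.48 z 122.39 mm Fx -0.5 Fy 0.8 Fz -6.5 M [ 0.5   0.27 -0.05] yaw 12.55 tilt(y) -0.02 deg grip 0.0389
```

```bash
python3 -m jog '[{"linear":[0,0.01,0.05],"roll":0},{"linear":[0,0,0],"roll":0}]' >/dev/null; python3 st.py;  python3 -m jog '[{"linear":[0,0.01,0.04],"roll":0},{"linear":[0,0,0],"roll":0}]' >/dev/null; python3 st.py
```

```text
t 15.13 tray x 0.15 y 63.34 z 121.16 mm Fx -1.4 Fy 0.1 Fz 1.7 M [ 0.11  0.44 -0.11] yaw 12.55 tilt(y) -0.12 deg grip 0.0389
t 15.3 tray x 0.46 y 63.39 z 119.87 mm Fx -0.8 Fy -1.7 Fz 2.8 M [-0.15  0.32 -0.1 ] yaw 12.55 tilt(y) -0.17 deg grip 0.0389
```

```bash
python3 -m jog '[{"linear":[0,0.02,0.03],"roll":0},{"linear":[0,0,0],"roll":0}]' >/dev/null; python3 st.py;  python3 -m jog '[{"linear":[0,0.01,0.03],"roll":0},{"linear":[0,0,0],"roll":0}]' >/dev/null; python3 st.py
```

```text
t 15.47 tray x 0.71 y 63.64 z 118.78 mm Fx -0.7 Fy -4.6 Fz 3.8 M [-0.91  0.03 -0.07] yaw 12.56 tilt(y) -0.25 deg grip 0.039
t 15.63 tray x 0.88 y 63.78 z 117.55 mm Fx -0.1 Fy -5.7 Fz 3.7 M [-1.13 -0.19 -0.01] yaw 12.56 tilt(y) -0.27 deg grip 0.0389
```

```bash
python3 -m jog '[{"linear":[0,0,0.03],"roll":0},{"linear":[0,0,0.03],"roll":0},{"linear":[0,0,0],"roll":0}]' >/dev/null; python3 st.py;  python3 -m jog '[{"linear":[0,0,0.04],"roll":0},{"linear":[0,0,0.04],"roll":0},{"linear":[0,0,0],"roll":0}]' >/dev/null; python3 st.py
```

```text
t 15.88 tray x 0.96 y 63.85 z 114.69 mm Fx 1.7 Fy -6.5 Fz -0.5 M [-1.08 -0.61  0.  ] yaw 12.54 tilt(y) -0.24 deg grip 0.0392
t 16.13 tray x 0.75 y 63.95 z 111.21 mm Fx 0.5 Fy -6.0 Fz -2.8 M [-1.2  -0.53 -0.01] yaw 12.55 tilt(y) -0.22 deg grip 0.0391
```

```bash
python3 -m jog '[{"linear":[0,-0.02,0.06],"roll":0},{"linear":[0,0,0.08],"roll":0},{"linear":[0,0,0],"roll":0}]' >/dev/null; python3 st.py;  python3 -m jog '[{"linear":[0,-0.02,0.1],"roll":0},{"linear":[0,0,0.1],"roll":0},{"linear":[0,0,0],"roll":0}]' >/dev/null; python3 st.py
```

```text
t 16.38 tray x 0.13 y 63.95 z 104.79 mm Fx 1.3 Fy -6.0 Fz -6.7 M [-1.17 -0.53 -0.08] yaw 12.55 tilt(y) -0.10 deg grip 0.0389
t 16.63 tray x -0.34 y 63.85 z 96.28 mm Fx 0.5 Fy -4.4 Fz -8.0 M [-1.02 -0.36 -0.05] yaw 12.55 tilt(y) -0.00 deg grip 0.0391
```

```bash
python3 -m jog '[{"linear":[0,-0.015,0.06],"roll":0},{"linear":[0,0,0.06],"roll":0},{"linear":[0,0,0.04],"roll":0},{"linear":[0,0,0],"roll":0}]' >/dev/null; python3 st.py;  python3 -m jog '[{"linear":[0,-0.015,0.03],"roll":0},{"linear":[0,0,0.02],"roll":0},{"linear":[0,0,0],"roll":0}]' >/dev/null; python3 st.py
```

```text
t 16.97 tray x -0.35 y 63.73 z 90.44 mm Fx -0.3 Fy -1.9 Fz -6.0 M [-0.4  -0.15 -0.01] yaw 12.55 tilt(y) 0.04 deg grip 0.039
t 17.22 tray x -0.38 y 63.25 z 88.65 mm Fx -0.3 Fy -0.3 Fz -5.0 M [ 0.02 -0.03 -0.02] yaw 12.55 tilt(y) 0.05 deg grip 0.0387
```

```bash
python3 -m jog '[{"linear":[0,-0.005,0.01],"roll":0},{"linear":[0,0,0],"roll":0}]' >/dev/null; python3 st.py;  python3 -m jog '[{"linear":[0,-0.005,0],"roll":0},{"linear":[0,0,0],"roll":0}]' >/dev/null; python3 st.py
```

```text
t 17.38 tray x -0.32 y 63.13 z 88.43 mm Fx 0.7 Fy 2.2 Fz -3.9 M [ 0.42  0.1  -0.06] yaw 12.55 tilt(y) 0.06 deg grip 0.0389
t 17.55 tray x -0.31 y 63.03 z 88.45 mm Fx 0.3 Fy 4.5 Fz -3.9 M [ 0.95  0.12 -0.05] yaw 12.55 tilt(y) 0.07 deg grip 0.0389
```

Div1 felt at y≈63.2, so it may have yielded a few tenths of a mm. Seat the block fully and hold the light press.

```bash
python3 -m jog '[{"linear":[0,0.002,0.015],"roll":0},{"linear":[0,0,0],"roll":0},{"linear":[0,0,0],"roll":0},{"linear":[0,0,0],"roll":0}]' >/dev/null; python3 st.py;  python3 -m jog '[{"linear":[0,0,0],"roll":0},{"linear":[0,0,0],"roll":0},{"linear":[0,0,0],"roll":0},{"linear":[0,0,0],"roll":0},{"linear":[0,0,0],"roll":0},{"linear":[0,0,0],"roll":0}]' >/dev/null; python3 st.py
```

```text
t 17.88 tray x -0.27 y 63.03 z 88.33 mm Fx -1.2 Fy 5.5 Fz 2.1 M [ 1.07  0.54 -0.03] yaw 12.55 tilt(y) 0.04 deg grip 0.0388
t 18.38 tray x -0.28 y 63.07 z 88.31 mm Fx -1.1 Fy 5.7 Fz 1.2 M [ 1.12  0.46 -0.02] yaw 12.55 tilt(y) 0.05 deg grip 0.0389
```

```bash
python3 -m jog '[{"linear":[0,0.015,-0.02],"roll":0},{"linear":[0,0,-0.1],"roll":0},{"linear":[0,0,-0.15],"roll":0},{"linear":[0,0,-0.2],"roll":0},{"linear":[0,0,-0.2],"roll":0},{"linear":[0,0,-0.2],"roll":0},{"linear":[0,0,-0.2],"roll":0},{"linear":[0,0,-0.25],"roll":0},{"linear":[0,0,-0.25],"roll":0},{"linear":[0,0,-0.25],"roll":0},{"linear":[0,0,0],"roll":0},{"linear":[0,0,0],"roll":0}]' >/dev/null; python3 st.py; python3 -c "
from h import *
a=np.radians(12.4);X=np.array([np.cos(a),np.sin(a)]); Y=np.array([-X[1],X[0]])
p=np.array([.5148,-.1541])+.1095*Y; go([p[0],p[1],.1385],102.55)"
```

```text
t 19.38 tray x 0.08 y 62.73 z 161.41 mm Fx 0.9 Fy 0.7 Fz -3.9 M [ 0.02  0.   -0.06] yaw 12.55 tilt(y) -0.09 deg grip 0.039
pos [ 0.5014 -0.0928  0.1614] yaw 102.55 F [ 0.7  0.9 -3.9] t 19.3833
roll units -0.0 then tool units [-1.000e-03  1.169e+00  5.730e-01] q6 -126.3
or, before turn: [-0.     1.17   0.571]
```

```bash
python3 -m jog '[{"linear":[0,0.3,0],"roll":0},{"linear":[0,0.5,0],"roll":0},{"linear":[0,0.37,0],"roll":0},{"linear":[0,0,0],"roll":0},{"linear":[0,0,0.2],"roll":0},{"linear":[0,0,0.2],"roll":0},{"linear":[0,0,0.17],"roll":0},{"linear":[0,0,0],"roll":0},{"linear":[0,0,0],"roll":0}]' >/dev/null; python3 st.py; python3 -m jog '[{"linear":[0,-0.03,0],"roll":0},{"linear":[0,0,0],"roll":0}]' >/dev/null; python3 st.py;  python3 -m jog '[{"linear":[0,-0.01,0],"roll":0},{"linear":[0,0,0],"roll":0},{"linear":[0,0,0],"roll":0}]' >/dev/null; python3 st.py
```

```text
t 20.13 tray x -0.50 y 109.63 z 137.16 mm Fx -0.2 Fy -0.0 Fz -5.0 M [0.06 0.   0.03] yaw 12.51 tilt(y) 0.04 deg grip 0.0388
t 20.3 tray x -0.09 y 108.24 z 138.14 mm Fx 1.2 Fy -0.5 Fz -5.4 M [ 0.04  0.01 -0.02] yaw 12.53 tilt(y) -0.02 deg grip 0.039
t 20.55 tray x -0.22 y 108.26 z 138.09 mm Fx -0.5 Fy 0.4 Fz -3.1 M [ 0.04 -0.   -0.01] yaw 12.55 tilt(y) -0.01 deg grip 0.0392
```

```bash
for i in 1; do python3 -m jog '[{"linear":[0,-0.01,0],"roll":0},{"linear":[0,0,0],"roll":0}]' >/dev/null; python3 st.py; python3 -m jog '[{"linear":[0,-0.005,0],"roll":0},{"linear":[0,0,0],"roll":0}]' >/dev/null; python3 st.py; done;  python3 -m jog '[{"linear":[0,-0.005,0],"roll":0},{"linear":[0,0,0],"roll":0}]' >/dev/null; python3 st.py
```

```text
t 20.72 tray x -0.25 y 107.91 z 137.98 mm Fx 0.2 Fy 0.0 Fz -4.6 M [ 0.04 -0.05 -0.04] yaw 12.55 tilt(y) -0.00 deg grip 0.0389
t 20.88 tray x -0.25 y 107.74 z 137.94 mm Fx 0.8 Fy 0.7 Fz -5.2 M [0.08 0.01 0.01] yaw 12.55 tilt(y) 0.00 deg grip 0.0385
t 21.05 tray x -0.26 y 107.67 z 137.92 mm Fx 0.2 Fy 0.2 Fz -4.2 M [ 0.29  0.03 -0.01] yaw 12.55 tilt(y) 0.02 deg grip 0.0391
```

Div2 is felt at y≈107.73, i.e. its near face is at ≈80.0 mm. Now lane 3, leading with the +y support earlier this time.

```bash
python3 -m jog '[{"linear":[0,0,0.1],"roll":0},{"linear":[0,0,0.1],"roll":0},{"linear":[0,0,0.07],"roll":0},{"linear":[0,0,0],"roll":0},{"linear":[0,0,0],"roll":0}]' >/dev/null; python3 st.py;  python3 -m jog '[{"linear":[0,0.005,0.04],"roll":0},{"linear":[0,0,0],"roll":0}]' >/dev/null; python3 st.py
```

```text
t 21.47 tray x -0.47 y 107.64 z 126.73 mm Fx 1.1 Fy 2.0 Fz -5.3 M [ 0.37  0.14 -0.01] yaw 12.55 tilt(y) 0.03 deg grip 0.0387
t 21.63 tray x -0.22 y 107.70 z 125.40 mm Fx 0.3 Fy 1.2 Fz -5.3 M [ 0.21  0.02 -0.  ] yaw 12.55 tilt(y) -0.01 deg grip 0.0389
```

```bash
python3 -m jog '[{"linear":[0,0.01,0.03],"roll":0},{"linear":[0,0,0],"roll":0}]' >/dev/null; python3 st.py;  python3 -m jog '[{"linear":[0,0.01,0.025],"roll":0},{"linear":[0,0,0],"roll":0}]' >/dev/null; python3 st.py
```

```text
t 21.8 tray x -0.02 y 107.77 z 124.75 mm Fx -1.4 Fy -0.7 Fz -0.3 M [ 0.    0.14 -0.04] yaw 12.55 tilt(y) -0.06 deg grip 0.0391
t 21.97 tray x 0.16 y 107.88 z 124.17 mm Fx -1.0 Fy -1.3 Fz 4.1 M [-0.25  0.38 -0.1 ] yaw 12.55 tilt(y) -0.11 deg grip 0.0391
```

```bash
python3 -m jog '[{"linear":[0,0.02,0.03],"roll":0},{"linear":[0,0,0],"roll":0}]' >/dev/null; python3 st.py;  python3 -m jog '[{"linear":[0,0.01,0.03],"roll":0},{"linear":[0,0,0],"roll":0}]' >/dev/null; python3 st.py
```

```text
t 22.13 tray x 0.45 y 108.09 z 123.01 mm Fx -0.8 Fy -6.0 Fz 4.3 M [-1.1  -0.04 -0.04] yaw 12.56 tilt(y) -0.19 deg grip 0.0393
t 22.3 tray x 0.63 y 108.31 z 121.79 mm Fx -0.8 Fy -6.0 Fz 3.3 M [-1.18 -0.2  -0.02] yaw 12.56 tilt(y) -0.21 deg grip 0.0387
```

```bash
python3 -m jog '[{"linear":[0,-0.005,0.03],"roll":0},{"linear":[0,0,0.03],"roll":0},{"linear":[0,0,0],"roll":0}]' >/dev/null; python3 st.py;  python3 -m jog '[{"linear":[0,-0.007,0.03],"roll":0},{"linear":[0,0,0.03],"roll":0},{"linear":[0,0,0],"roll":0}]' >/dev/null; python3 st.py
```

```text
t 22.55 tray x 0.77 y 108.12 z 119.40 mm Fx -0.2 Fy -6.4 Fz 3.7 M [-1.07 -0.33 -0.03] yaw 12.55 tilt(y) -0.20 deg grip 0.0387
t 22.8 tray x 0.80 y 108.03 z 117.03 mm Fx -0.7 Fy -3.8 Fz 4.0 M [-0.84 -0.37 -0.03] yaw 12.54 tilt(y) -0.17 deg grip 0.039
```

```bash
python3 -m jog '[{"linear":[0,0.003,0.03],"roll":0},{"linear":[0,0,0.03],"roll":0},{"linear":[0,0,0],"roll":0}]' >/dev/null; python3 st.py;  python3 -m jog '[{"linear":[0,0,0.04],"roll":0},{"linear":[0,0,0.04],"roll":0},{"linear":[0,0,0],"roll":0}]' >/dev/null; python3 st.py
```

```text
t 23.05 tray x 0.61 y 108.16 z 114.12 mm Fx 1.5 Fy -5.4 Fz 0.2 M [-1.14 -0.53 -0.02] yaw 12.55 tilt(y) -0.16 deg grip 0.0385
t 23.3 tray x 0.32 y 108.28 z 110.54 mm Fx 0.2 Fy -5.5 Fz -2.8 M [-1.13 -0.5  -0.06] yaw 12.55 tilt(y) -0.14 deg grip 0.0389
```

```bash
python3 -m jog '[{"linear":[0,-0.02,0.06],"roll":0},{"linear":[0,0,0.06],"roll":0},{"linear":[0,0,0],"roll":0}]' >/dev/null; python3 st.py;  python3 -m jog '[{"linear":[0,-0.02,0.08],"roll":0},{"linear":[0,0,0.08],"roll":0},{"linear":[0,0,0],"roll":0}]' >/dev/null; python3 st.py;  python3 -m jog '[{"linear":[0,-0.01,0.07],"roll":0},{"linear":[0,0,0.06],"roll":0},{"linear":[0,0,0],"roll":0}]' >/dev/null; python3 st.py
```

```text
t 23.55 tray x -0.27 y 108.17 z 105.10 mm Fx 0.7 Fy -4.6 Fz -7.2 M [-1.22 -0.48 -0.06] yaw 12.55 tilt(y) -0.03 deg grip 0.0388
t 23.8 tray x -0.63 y 107.99 z 98.37 mm Fx 0.7 Fy -2.6 Fz -6.4 M [-0.55 -0.18 -0.06] yaw 12.55 tilt(y) 0.05 deg grip 0.039
t 24.05 tray x -0.67 y 107.87 z 93.45 mm Fx 0.3 Fy 0.3 Fz -6.0 M [ 0.03 -0.07  0.01] yaw 12.55 tilt(y) 0.07 deg grip 0.039
```

```bash
python3 -m jog '[{"linear":[0,0,0.05],"roll":0},{"linear":[0,0,0.04],"roll":0},{"linear":[0,0,0.03],"roll":0},{"linear":[0,0,0],"roll":0}]' >/dev/null; python3 st.py;  python3 -m jog '[{"linear":[0,-0.006,0.01],"roll":0},{"linear":[0,0,0],"roll":0}]' >/dev/null; python3 st.py
```

```text
t 24.38 tray x -0.44 y 107.69 z 89.02 mm Fx -0.4 Fy 0.4 Fz -5.0 M [ 0.35 -0.01 -0.03] yaw 12.55 tilt(y) 0.04 deg grip 0.039
t 24.55 tray x -0.42 y 107.62 z 88.86 mm Fx 0.1 Fy 4.1 Fz -5.6 M [ 0.78  0.18 -0.01] yaw 12.55 tilt(y) 0.06 deg grip 0.039
```

Seat the last bit of depth, hold the light press, then read.

```bash
python3 -m jog '[{"linear":[0,0.002,0.025],"roll":0},{"linear":[0,0,0],"roll":0},{"linear":[0,0,0],"roll":0}]' >/dev/null; python3 st.py;  python3 -m jog '[{"linear":[0,0,0],"roll":0},{"linear":[0,0,0],"roll":0},{"linear":[0,0,0],"roll":0},{"linear":[0,0,0],"roll":0},{"linear":[0,0,0],"roll":0},{"linear":[0,0,0],"roll":0},{"linear":[0,0,0],"roll":0}]' >/dev/null; python3 st.py
```

```text
t 24.8 tray x -0.33 y 107.58 z 88.31 mm Fx -1.2 Fy 5.5 Fz 2.1 M [ 1.    0.5  -0.06] yaw 12.55 tilt(y) 0.03 deg grip 0.039
t 25.38 tray x -0.34 y 107.60 z 88.31 mm Fx -1.4 Fy 5.4 Fz 1.5 M [ 0.98  0.49 -0.05] yaw 12.55 tilt(y) 0.03 deg grip 0.0386
```

```bash
python3 -m jog '[{"linear":[0,0.015,-0.02],"roll":0},{"linear":[0,0,-0.1],"roll":0},{"linear":[0,0,-0.15],"roll":0},{"linear":[0,0,-0.2],"roll":0},{"linear":[0,0,-0.25],"roll":0},{"linear":[0,0,-0.25],"roll":0},{"linear":[0,0,-0.3],"roll":0},{"linear":[0,0,-0.4],"roll":0},{"linear":[0,0,-0.5],"roll":0},{"linear":[0,0,-0.5],"roll":0},{"linear":[0,0,-0.3],"roll":0},{"linear":[0,0,0],"roll":0}]' >/dev/null; python3 st.py; python3 -c "
from h import *
go([.54,.20,.20],95)"
```

```text
t 26.38 tray x 0.69 y 107.03 z 209.97 mm Fx -0.4 Fy -0.2 Fz -4.6 M [ 0.01 -0.04  0.04] yaw 12.55 tilt(y) -0.22 deg grip 0.0389
pos [ 0.4925 -0.0494  0.21  ] yaw 102.55 F [-0.3 -0.3 -4.6] t 26.3833
roll units 1.51 then tool units [-1.727  6.108  0.249] q6 -122.0
or, before turn: [-2.513  5.829  0.24 ]
```

```bash
python3 -m jog '[{"linear":[0,0,0],"roll":0.75},{"linear":[0,0,0],"roll":0.76},{"linear":[-0.15,0.5,0],"roll":0},{"linear":[-0.25,0.8,0],"roll":0},{"linear":[-0.25,0.8,0],"roll":0},{"linear":[-0.25,0.8,0],"roll":0},{"linear":[-0.25,0.8,0],"roll":0},{"linear":[-0.25,0.8,0],"roll":0},{"linear":[-0.25,0.8,0],"roll":0},{"linear":[-0.08,0.5,0],"roll":0},{"linear":[0,0.3,0],"roll":0},{"linear":[0,0,0],"roll":0}]' >/dev/null; python3 -c "
from h import *
go([.54,.20,.088],95)"
python3 -m jog '[{"linear":[0,0,0.3],"roll":0},{"linear":[0,0,0.5],"roll":0},{"linear":[0,0,0.6],"roll":0},{"linear":[0,0,0.6],"roll":0},{"linear":[0,0,0.5],"roll":0},{"linear":[0,0,0.35],"roll":0},{"linear":[0,0,0.15],"roll":0},{"linear":[0,0,0],"roll":0},{"linear":[0,0,0],"roll":0}]' >/dev/null; python3 st.py; python3 -c "
from h import *
go([.54,.20,.0825],95)"
```

```text
pos [0.5384 0.2021 0.206 ] yaw 95.15 F [-0.5  0.2 -5.2] t 27.3833
roll units 0.029 then tool units [-0.035 -0.055  2.949] q6 -86.4
or, before turn: [-0.039 -0.056  2.949]
t 28.13 tray x 100.01 y 340.16 z 87.30 mm Fx -0.1 Fy 0.6 Fz -4.4 M [ 0.01 -0.02  0.02] yaw 4.96 tilt(y) -0.01 deg grip 0.0386
pos [0.5394 0.1996 0.0873] yaw 94.96 F [-0.2  0.6 -4.4] t 28.1333
roll units -0.008 then tool units [-0.015  0.009  0.12 ] q6 -86.4
or, before turn: [-0.015  0.009  0.12 ]
```

```bash
python3 -m jog '[{"linear":[0,0,0.06],"roll":0},{"linear":[0,0,0.05],"roll":0},{"linear":[0,0,0],"roll":0},{"linear":[0,0,0],"roll":0}]' >/dev/null; python3 st.py; python3 -m jog '[{"linear":[0,0,0.015],"roll":0},{"linear":[0,0,0],"roll":0},{"linear":[0,0,0],"roll":0}]' >/dev/null; python3 st.py
```

```text
t 28.47 tray x 99.86 y 340.85 z 82.65 mm Fx 0.4 Fy 0.3 Fz -4.7 M [ 0.03  0.01 -0.01] yaw 5.00 tilt(y) -0.00 deg grip 0.0387
t 28.72 tray x 99.97 y 340.89 z 82.29 mm Fx -1.3 Fy 0.3 Fz 2.2 M [-0.04  0.24 -0.01] yaw 5.01 tilt(y) -0.00 deg grip 0.0388
```

On the bench (Fz is +7 N over the hanging weight). Release, rise straight up and check.

```bash
python3 -m jog '[{"linear":[0,0,-0.01],"roll":0},{"linear":[0,0,0],"roll":0},{"linear":[0,0,0],"roll":0}]' - 20 >/dev/null; python3 -m jog '[{"linear":[0,0,0],"roll":0},{"linear":[0,0,0],"roll":0},{"linear":[0,0,0],"roll":0},{"linear":[0,0,0],"roll":0},{"linear":[0,0,0],"roll":0},{"linear":[0,0,0],"roll":0},{"linear":[0,0,0],"roll":0},{"linear":[0,0,0],"roll":0}]' 1 >/dev/null; python3 -m jog '[{"linear":[0,0,-0.2],"roll":0},{"linear":[0,0,-0.4],"roll":0},{"linear":[0,0,-0.6],"roll":0},{"linear":[0,0,-0.7],"roll":0},{"linear":[0,0,-0.7],"roll":0},{"linear":[0,0,-0.7],"roll":0},{"linear":[0,0,-0.5],"roll":0},{"linear":[0,0,0],"roll":0},{"linear":[0,0,0],"roll":0}]'; python3 - <<'E'
from h import *
im=optics.get_image("scene")[130:330,200:500,::-1]; tp=optics.get_image("top")[190:330,140:420,::-1]
f=lambda i,w,h:cv2.convertScaleAbs(cv2.resize(i,(w,h),interpolation=cv2.INTER_CUBIC),alpha=1.4)
cv2.imwrite("pics/fin.png",np.vstack([f(im,480,320),f(tp,480,240)]))
E
```

```text
time_s: 30.38
position: [0.5392, 0.2003, 0.2354]
tool_rot: [[-0.996, -0.087, 0.002], [-0.087, 0.996, 0.0], [-0.002, 0.0, -1.0]]
ft_force: [0.5, -0.1, -0.6]
grip_width: 0.0852
gripper_force: 0.0
```

View pics/fin.png

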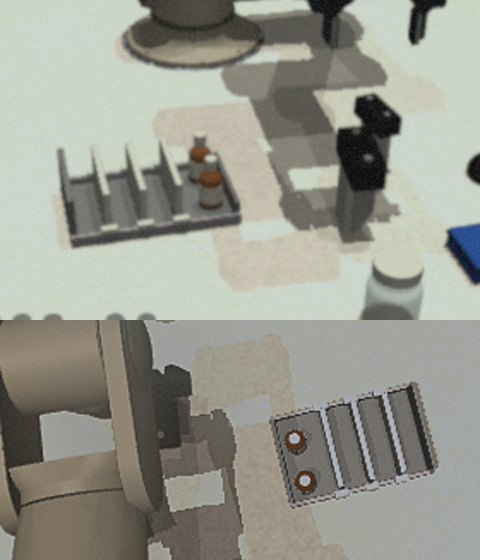

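The spacer stands upright at (360,185) in the scene half, clear of the tray. The three lanes look even in the top half (columns 325–435) and both bottles are standing, so I'm handing in.

```bash
python3 -c "
from rig import env
print(env.close_job())"
```

```text
the job is handed in; nothing more can be done
None
```

All three lanes were set in order with the spacer, which stands upright on the bench clear of the tray, bottles undisturbed, handed in at about 30 s; by touch, the first divider gave way about 0.4 mm while I set lane 2 (lane 1 ≈35.6 mm, lane 2 ≈36.4 mm), which I left uncorrected, and lane 3's width was not measured.

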